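Wedge the rocking banding wheel

ROBOT

A 6-joint arm with a two-finger parallel gripper is mounted at the origin on a cart in front of the work surface, level with it; the furniture and walls round the work are solid. World frame = base frame: x ahead of the robot, y to its left, z up, the work surface at z = 0. Lengths are in mm, angles in rad, forces in N, time in s.
With the tool pointing down it reaches from about 400 to 925 mm from the base axis. Payload 12.5 kg.
Tool frame: the origin (TCP) lies at the very end of the fingers, on their centre line; the grasp point (between the pads) lies 19 mm behind it; x points along the fingers, y is the direction in which the jaws open and shut, and the axes are right-handed (so a half turn about x gives the same grasp; the last joint's range is limited). The gripper opens to 95 mm and grips with 3 to 60 N. Pads are 20 mm wide; open, the fingers measure 119 mm over their backs; the gripper's body (75 mm by 180 mm) begins 59 mm behind the grasp point.
Start: joints at [1.113, 0.491, 1.559, -0, 1.092, -0.106], TCP at [215.352, 586.746, 214.661] pointing down, gripper open.
Joint ranges: [-3.1, 3.1], [-0.84, 2.19], [0.05, 2.79], [-1.13, 4.28], [0.06, 2.93], [-2.69, 2.69]. Speed limits (rad/s): [2.22, 2.22, 2.79, 3.14, 3.14, 3.14].

INTERFACE

Orientations are given as [roll, pitch, yaw] about the fixed x, y, z axes, in that order (R = Rz(yaw) Ry(pitch) Rx(roll)).
In Python, from cell import * gives the robot as it stands.
- The arm moves only by the tool step_arm, never from a script. Its argument "steps" is a list of rows, each a list of 4 numbers: the shift along the tool's x, y, z in units of 50 mm (1.0 is 50 mm), then the turn about the tool's x in units of 8 degrees (1.0 is 8 degrees). A call has 1 to 20 rows; each row shifts and turns the commanded pose from where the row before left it, along the tool's axes as they then stand; what a row does not reach is not made up. A row lasts 1/8 s, in which the tool goes at most 62.5 mm and 10.7 degrees, less where a joint would pass 70% of its speed; a pose out of reach is approached as far as the arm can. A call is refused whole if a number of a shift passes 1 or a number of a turn 1, either way. A call with a gripper value outside its range is refused whole. "jaw" is the closure, from 0 (fully open) to 1 (shut), set as the call begins (left out, the last holds). The fingers move at their own pace and stop on an object; the grip force is fixed at half the most. Time passes only in rows, so rows that do not move let the fingers close. It gives the time, the measured TCP pose, the force and the opening at its end, in the units of the state.
- state(): the state, without advancing time (a new reading comes with each control period).
- read_camera(name): name is "scene" or "top"; returns the picture (400x640x3 uint8, red, green, blue); there is no depth.
- camera_info(name): a dict with "mtx" (3x3 intrinsics, pixels), "eye" and "attitude" of the camera in the world. Camera axes: x right, y down, z forward; pixel columns grow to the right and rows downward; lengths in mm; the calibration is good to about 2 mm. A picture is of the moment at which its call begins. camera_info takes no time and is no camera call.
- job_done(): hands the job in, once; it reports no verdict.
The state is a dict: "t": time; "joints": joint angles; "qvel": joint speeds; "tau": joint torques, N m; "eef_pos": TCP position; "tcp_rot": TCP orientation; "ft_force": force on the tool from outside, world axes, zero at the start; "moment": the same for the moment, N m; "opening": opening from 0.0 (shut) to 1.0 (fully open).
Only numpy, scipy, OpenCV 4.12 (cv2) and the standard library are available. Lean on these libraries where they do the work, as an engineer would, in place of code of your own. Each camera call takes 0.05 s, during which the arm holds its last target.

TASK

The potter's banding wheel rocks because the bare foot of its base, the one toward the loose wooden wedge, has lost its rubber pad. Without pinching or lifting anything, push the wedge along the table with your fingertips, thin end first, under the bare foot until it is snug, without jacking the base out of level; then press down firmly on the base plate right above that foot to prove that it no longer rocks, and draw the hand clear. Do not shove the base from its place, and leave the cup and the jars where they stand.

Things in the scene. Friction and masses are not known exactly. Their poses are not given: they have to be found in the camera images.
- banding_stand: base of the banding wheel: grey-blue cast plate 210 x 160 mm, top 30 mm above the table, about 2 kg in all. Origin: on the table under the plate's centre; x along the 210 mm side, z up. Feet at x +-85, y +-60 mm; three have black rubber pads 9 mm high, that at (-85, +60) is bare. Its front end (-x) is an open ledge; the wheel head (140 mm across, top at 70 mm) is centred at x = +30 mm.
- bare_foot (a point): centre of the flat round underside (28 mm across) of the bare metal boss, 9 mm above the table, 20 mm in from the plate's front (-x) edge and left (+y) edge; axes as the base. Push the wedge in along +x of this frame, from outside the front edge. With nothing under this foot the base stands level on its other three, but 3 to 5 N pressed above it tips the base 0.09 rad.
- press_spot (a point): point on the plate's top face right above the bare foot, at a small steel screw head, 30 mm above the table. Press straight down within 20 mm of it, with 8 N or more, for half a second.
- wedge: loose beech wedge, 80 mm long, 40 mm wide, 40 g, flat on the table. Origin: centre of its underside; x points along it from the thick end (flat upright face 15 mm high, at x = -40 mm) to the thin end (2 mm high, at x = +40 mm); z up.
- wedge_tail (a point): centre of the wedge's thick end face, 7.5 mm above the table: push here along the wedge's +x.
- wedge_seat (a point): point on the wedge's centre line, 11 mm from its middle toward the thin end. With it under the middle of the bare foot, the slope just bears on the foot's near rim, the base still level; the thick end is then 51 mm from the foot's middle. Until then the wedge slides with less than 1 N; there the push rises to over 5 N, and pushing on shoves the base or jacks it up.
- cup: small glazed cup, 65 mm wide, 43 mm high, standing loose in the middle of the wheel head (rim 113 mm above the table). Origin: centre of its underside.
- blue_jar: jar with a blue lid, 50 mm wide, 67 mm high, standing loose on the base plate's ledge (top 97 mm above the table). Origin: centre of its underside.
- green_jar: jar with a green lid, 50 mm wide, 67 mm high, standing loose on the table. Origin: centre of its underside. Beyond it, left of the table, stands a white sink whose rim is 120 mm higher than the table top: bring the hand in from above that height.
Things that resemble listed ones, but are neither listed nor needed, are in the scene too. Leave any pink or red look-alike of the blue_jar alone.

How it is judged:
By the outcome, as a careful person would: the job done as asked, in the order asked, and still so for the second after the job is handed in, with the robot touching nothing.
It also fails if it takes over 67 s, if anything falls off the work surface, if the arm or the gripper's body presses on something with over 40 N, if the wrist force passes 120 N, or if a joint passes its speed limit or range.

## Working session

There is one attempt and no reset: what is moved stays moved. The work goes in short steps, Python scripts to look and compute and a tool call to move; the robot and the scene stay as the last step left them, time stands still between calls to the robot, and variables do not carry over. Pictures are saved under pics/ and viewed, and the job is handed in when it is done.

Besides the shell and the picture viewer there is one more tool, called after "Call:" as name(argument=value, ...) on one line, values as JSON. step_arm: Moves the arm, as the interface text tells. Its arguments: {"type":"object","properties":{"steps":{"type":"array","items":{"type":"array","items":{"type":"number"}}},"jaw":{"type":"number"}},"required":["steps"]}

```bash
mkdir -p pics; python3 - <<'E'
from cell import *
import cv2
for n in("scene","top"):
    im=read_camera(n); cv2.imwrite(f"pics/{n}0.png",im[:,:,::-1]); print(n,camera_info(n))
print(state())
E
```

```text
scene {'mtx': array([[496.18914373,   0.        , 325.21298532],
       [  0.        , 496.18914373, 204.5395875 ],
       [  0.        ,   0.        ,   1.        ]]), 'eye': array([   29.6589918 , -1101.70236226,   593.34572774]), 'attitude': array([-2.04005738, -0.01311248, -0.44798576])}
top {'mtx': array([[364.77324891,   0.        , 327.78242491],
       [  0.        , 364.77324891, 200.02838437],
       [  0.        ,   0.        ,   1.        ]]), 'eye': array([ 421.13437077, -189.45294891,  999.29044634]), 'attitude': array([-3.03680628,  0.03812838, -1.55067025])}
{'t': 0.1, 'joints': array([ 1.11341297e+00,  4.91476708e-01,  1.55939971e+00,  7.55205724e-06,
        1.09169343e+00, -1.05577982e-01]), 'qvel': array([-0.00255637,  0.00065793, -0.00264519,  0.00132788, -0.00224116,
        0.00082853]), 'tau': array([ 2.70380398e-03, -6.13628197e+01, -2.58608454e+01,  6.94065378e-02,
        4.69238218e-02, -1.52898741e-05]), 'eef_pos': array([215.23760448, 586.5358867 , 214.13035016]), 'tcp_rot': array([-1.68322888,  1.56981911, -2.03503774]), 'ft_force': array([ 0.13103325, -0.00265557,  0.39425569]), 'moment': array([-0.0479176 ,  0.04731476, -0.04741612]), 'opening': 0.9993172087169168}
```

View pics/scene0.png

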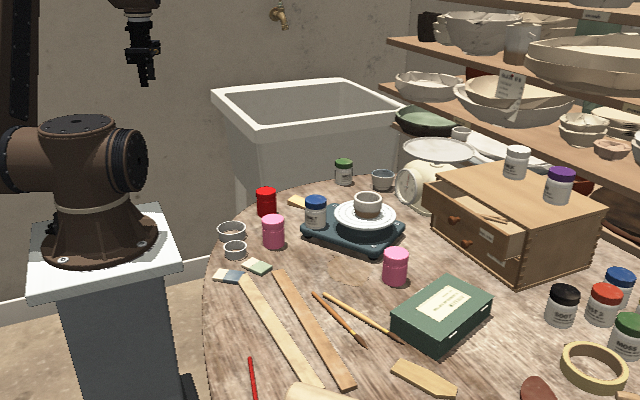

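View pics/top0.png

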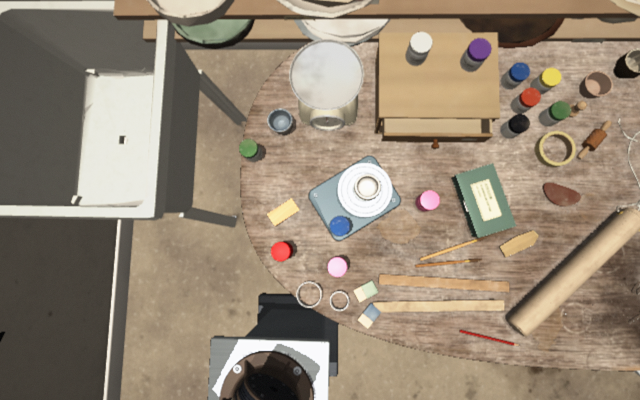

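The top view shows the base near (355,198), the wedge at (283,211), the blue jar at (340,227), a red look-alike at (281,251) and the green jar at (249,149). I'll zoom in on both views.

```bash
cat > h.py <<'E'
import numpy as np, cv2
from cell import *
from scipy.spatial.transform import Rotation as Ro
def cam(n):
    c=camera_info(n); return c["mtx"],np.array(c["eye"]),Ro.from_euler("xyz",c["attitude"]).as_matrix()
def ray(n,uv,z):
    K,e,R=cam(n); d=R@np.linalg.inv(K)@np.array([uv[0],uv[1],1.]); return e+d*(z-e[2])/d[2]
def proj(n,p):
    K,e,R=cam(n); q=K@(R.T@(np.array(p,float)-e)); return q[:2]/q[2]
E
python3 - <<'E'
from h import *
a=cv2.imread("pics/top0.png")[130:270,235:415]; cv2.imwrite("pics/tz.png",cv2.resize(a,None,fx=4.4,fy=4.2,interpolation=cv2.INTER_CUBIC))
a=cv2.imread("pics/scene0.png")[150:270,240:420]; cv2.imwrite("pics/sz.png",cv2.resize(a,None,fx=4.4,fy=4.4,interpolation=cv2.INTER_CUBIC))
print(ray("top",(283,211),8),ray("top",(355,198),30),ray("scene",(297,202),8))
E
```

```text
[492.49730599 -27.43176744   8.        ] [ 528.99661645 -222.97654681   30.        ] [475.32683493 -20.66958662   8.        ]
```

View pics/tz.png

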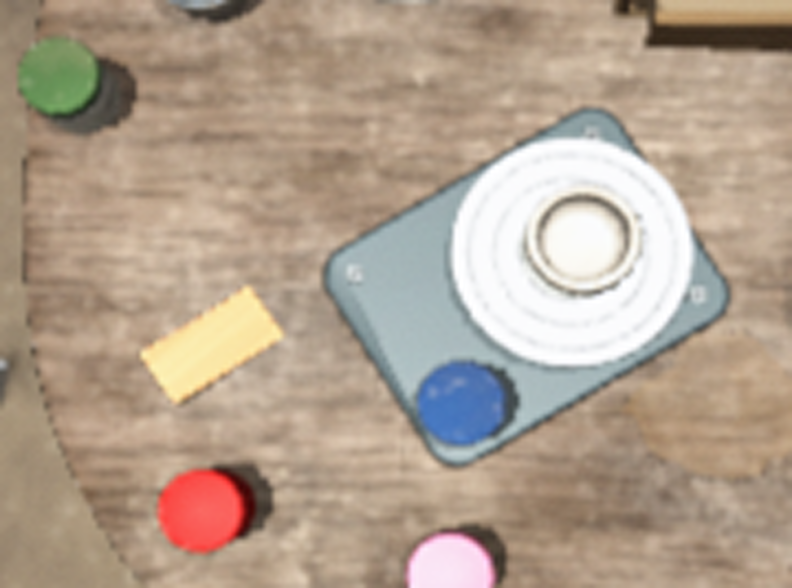

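View pics/sz.png

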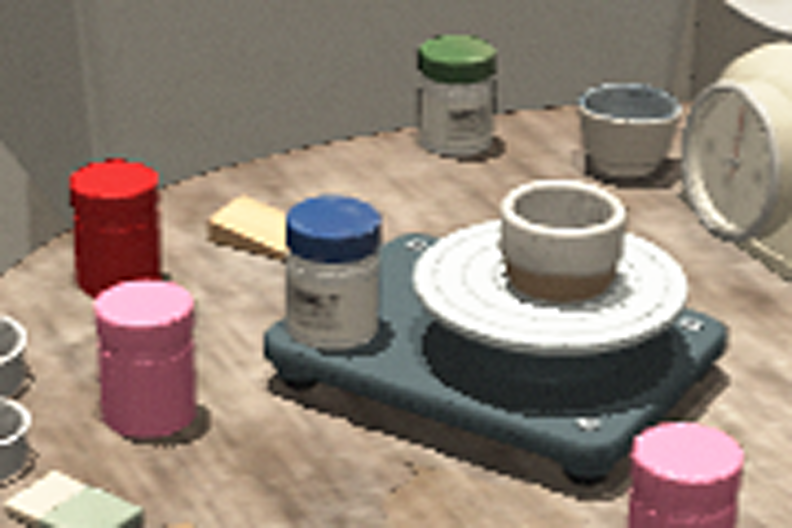

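```bash
cat > meas.py <<'E'
from h import *
def run(im,tag):
    hsv=cv2.cvtColor(im,cv2.COLOR_RGB2HSV)
    # wedge
    m=cv2.inRange(hsv,(12,80,150),(28,255,255)); w=np.zeros_like(m); w[180:240,255:340]=m[180:240,255:340]
    cs,_=cv2.findContours(w,0,1); c=max(cs,key=cv2.contourArea); r=cv2.minAreaRect(c); b=cv2.boxPoints(r)
    print("wedge",r,b.round(1).tolist())
    np.save("wbox.npy",b)
    m=cv2.inRange(hsv,(90,40,50),(112,150,190)); w=np.zeros_like(m); w[145:245,295:415]=m[145:245,295:415]
    cs,_=cv2.findContours(w,0,1); c=max(cs,key=cv2.contourArea); h=cv2.convexHull(c); r=cv2.minAreaRect(h); b=cv2.boxPoints(r)
    P=np.array([ray("top",p,28)[:2] for p in b]); print("base",r,P.round(1).tolist(),P.mean(0))
    for i in range(4):
        d=P[(i+1)%4]-P[i]; print(np.hypot(*d),np.degrees(np.arctan2(d[1],d[0])))
    hp=np.float32([ray("top",p[0],28)[:2] for p in h]); print(cv2.minAreaRect(hp))
if __name__=="__main__":
    im=read_camera("top"); run(im,"0")
    b=np.load("wbox.npy")
    for z in (2,15): print(z,[ray("top",p,z)[:2].round(1).tolist() for p in b])
    s=lambda x,y:(235+(x+.5)/4.4-.5,130+(y+.5)/4.2-.5)
    for n,p in dict(s1=(354,272),s2=(592,133),s3=(698,294)).items(): print(n,ray("top",s(*p),31)[:2])
    print("wheel",ray("top",s(572,252),70)[:2],"cup",ray("top",s(582,240),113)[:2],"blue",ray("top",s(462,403),97)[:2],"green",ray("top",s(60,76),67)[:2],"red",ray("top",s(203,510),67)[:2])
E
python3 meas.py
```

```text
wedge ((282.5, 211.50001525878906), (15.808955192565918, 30.785860061645508), 56.30992889404297) [[265.29998779296875, 213.5], [290.8999938964844, 196.39999389648438], [299.70001220703125, 209.5], [274.1000061035156, 226.60000610351562]]
base ((339.7500305175781, 225.75003051757812), (20.50609588623047, 21.21320343017578), 45.0) [[453.0, -144.3], [493.7, -183.6], [455.8, -222.6], [415.5, -183.5]] [ 454.50039213 -183.51438512]
56.50060578497598 -43.94626932041057
54.422054908356294 -134.1116632398869
56.18212217403442 135.90318475325716
54.274449083537405 46.224305008526436
((454.48956298828125, -183.51734924316406), (54.36759948730469, 56.37946319580078), 46.053707122802734)
2 [[485.3, 22.4], [533.8, -47.1], [497.8, -72.5], [449.5, -3.2]]
15 [[484.4, 19.6], [532.3, -49.0], [496.8, -74.0], [449.2, -5.7]]
s1 [ 536.94171298 -116.08369795]
s2 [ 628.82465302 -259.71045508]
s3 [ 526.17425576 -324.24941565]
wheel [ 546.53131961 -245.89438747] cup [ 547.85481421 -248.75206687] blue [ 452.48844164 -183.61919432] green [653.64451892  60.44338429] red [385.95727439 -34.69134048]
```

```bash
cat >> h.py <<'E'
def base():
    s1,s3=np.array([536.9,-116.1]),np.array([526.2,-324.2]); yaw=np.radians(-57.5)
    c=(s1+s3)/2; u=np.array([np.cos(yaw),np.sin(yaw)]); n=np.array([-u[1],u[0]])
    return c,u,n
def b2w(x,y): c,u,n=base(); return c+x*u+y*n
def w2b(p): c,u,n=base(); d=np.array(p[:2])-c; return np.array([d@u,d@n])
def tool(target=None,yaw=None):
    s=state(); R=Ro.from_euler("xyz",s["tcp_rot"]).as_matrix(); p=np.array(s["eef_pos"])
    print("t",s["t"],"p",p.round(1),"base",w2b(p).round(1),"F",np.round(s["ft_force"],1),"op",round(s["opening"],3)); print("tool axes x,y,z:",R.T.round(3).tolist())
    if target is not None: print("units needed",(R.T@(np.array(target)-p)/50).round(3))
    if yaw is not None: # want tool y along angle yaw (mod pi)
        a=np.array([np.cos(yaw),np.sin(yaw),0]); th=np.arctan2(R[:,2]@a,R[:,1]@a); th=(th+np.pi/2)%np.pi-np.pi/2; print("turn units",np.degrees(th)/8)
    return s,R
E
python3 - <<'E'
from h import *
print(b2w(0,0),"foot",b2w(-85,60),"stand",b2w(-165,65))
print("wedge ctr,tail in base",w2b((491.3,-26.4)),w2b((466.8,7)),"thin",w2b((515.8,-59.8)))
yb=np.radians(32.5)
tool((440,50,214.7),yb)
E
```

```text
[ 531.55 -220.15] foot [ 536.48302004 -116.22375061] stand [497.7160086 -46.0659369]
wedge ctr,tail in base [-185.03340186   70.15529342] [-226.36651656   67.43800992] thin [-143.70028717   72.87257693]
t 0.15 p [215.3 586.6 214.2] base [-850.3  166.7] F [-0.2 -0.4  0.2] op 1.0
tool axes x,y,z: [[-0.0, -0.001, -1.0], [0.345, 0.939, -0.001], [0.939, -0.345, -0.0]]
units needed [-4.000e-03 -8.525e+00  7.917e+00]
turn units 4.668122472713324
```

Call:
step_arm(steps=[[0, -0.3, 0.28, 0], [0, -0.6, 0.56, 0], [0, -0.6, 0.56, 0], [0, -0.6, 0.56, 0], [0, -0.6, 0.56, 0], [0, -0.6, 0.56, 0], [0, -0.6, 0.56, 0], [0, -0.6, 0.56, 0], [0, -0.6, 0.56, 0], [0, -0.6, 0.56, 0], [0, -0.6, 0.56, 0], [0, -0.6, 0.56, 0], [0, -0.6, 0.56, 0], [0, -0.6, 0.56, 0], [0, -0.4, 0.36, 0], [0, 0, 0, 1], [0, 0, 0, 1], [0, 0, 0, 1], [0, 0, 0, 1], [0, 0, 0, 0.67]], jaw=0.85)

```text
t: 2.65
eef_pos: [440.5, 51.3, 214.5]
tcp_rot: [-2.479, 1.571, 2.797]
ft_force: [0.1, 0.3, 0.2]
opening: 0.15
```

```bash
python3 - <<'E'
from h import *
p=b2w(-242,68); print(p)
tool((*p,100),np.radians(32.5))
for n in("scene","top"):
    im=read_camera(n); cv2.imwrite(f"pics/{n}1.png",im[:,:,::-1])
E
```

```text
[458.8741131   20.48710325]
t 2.65 p [440.5  51.3 214.5] base [-277.8   69.1] F [0.1 0.3 0.2] op 0.15
tool axes x,y,z: [[-0.0, 0.0, -1.0], [0.846, 0.534, -0.0], [0.534, -0.846, -0.0]]
units needed [ 2.29  -0.018  0.718]
turn units -0.02927118163415506
```

View pics/scene1.png

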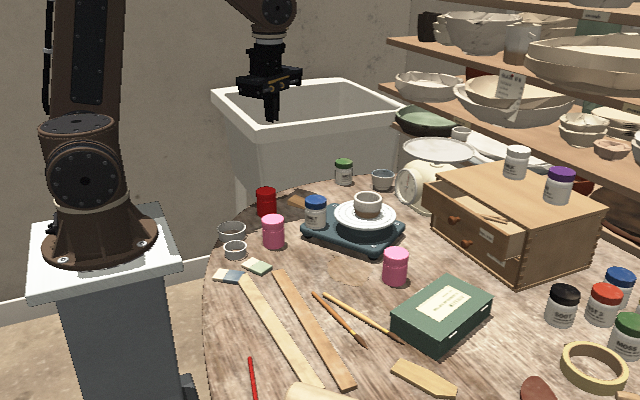

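View pics/top1.png

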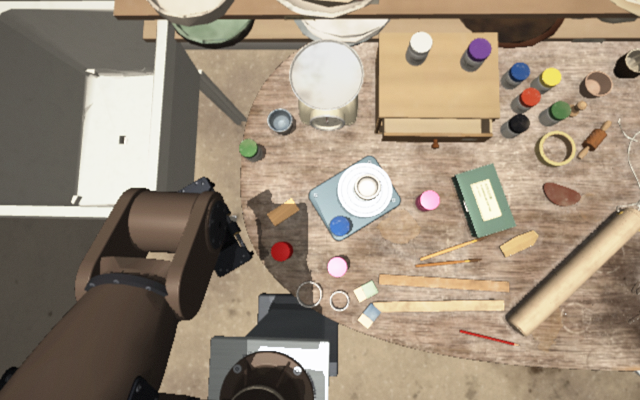

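Call:
step_arm(steps=[[0.3, 0, 0.2, 0], [0.5, 0, 0.24, 0], [0.5, 0, 0.2, 0], [0.5, 0, 0, 0], [0.5, 0, 0, 0], [0.5, 0, 0, 0], [0.5, 0, 0, 0], [0.4, 0, 0, 0], [0.2, 0, 0, 0], [0.1, 0, 0, 0], [0.1, 0, 0, 0], [0, 0, 0, 0]])

```text
t: 4.25
eef_pos: [457.9, 24.3, 9.7]
tcp_rot: [1.248, 1.571, 0.244]
ft_force: [0.4, 0.3, 0.5]
opening: 0.147
```

```bash
python3 - <<'E'
from h import *
p=b2w(-242,68)
tool((*p,6),np.radians(32.5))
for n in("scene","top"):
    im=read_camera(n); cv2.imwrite(f"pics/{n}2.png",im[:,:,::-1])
a=cv2.imread("pics/top2.png")[130:270,235:415];a= cv2.resize(a,None,fx=4.4,fy=4.2,interpolation=cv2.INTER_CUBIC)
b=cv2.imread("pics/scene2.png")[150:270,240:420]
cv2.imwrite("pics/tz2.png",a); cv2.imwrite("pics/sz2.png",cv2.resize(b,None,fx=4.4,fy=4.4,interpolation=cv2.INTER_CUBIC))
E
```

```text
t 4.25 p [457.9  24.3   9.7] base [-245.8   69.2] F [0.4 0.3 0.5] op 0.147
tool axes x,y,z: [[0.0, 0.0, -1.0], [0.843, 0.537, 0.0], [0.537, -0.843, 0.0]]
units needed [ 0.074 -0.025  0.075]
turn units -0.00033345720692043494
```

View pics/tz2.png

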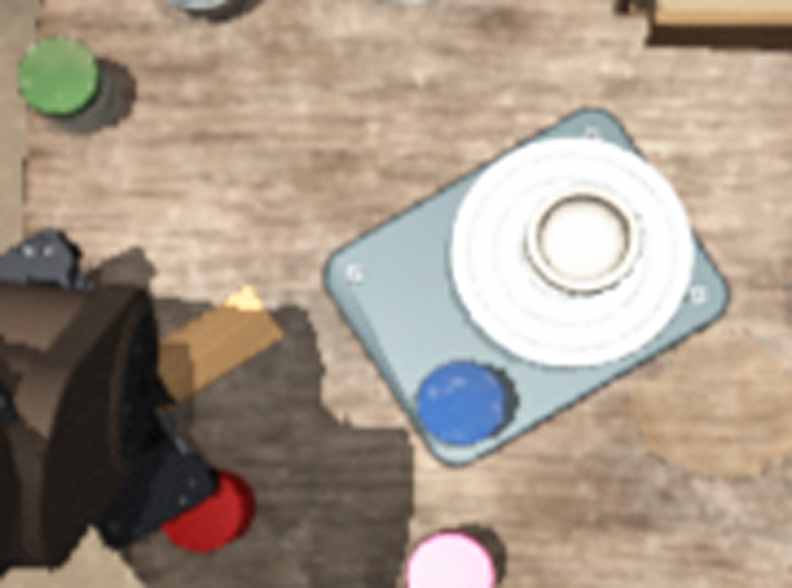

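View pics/sz2.png

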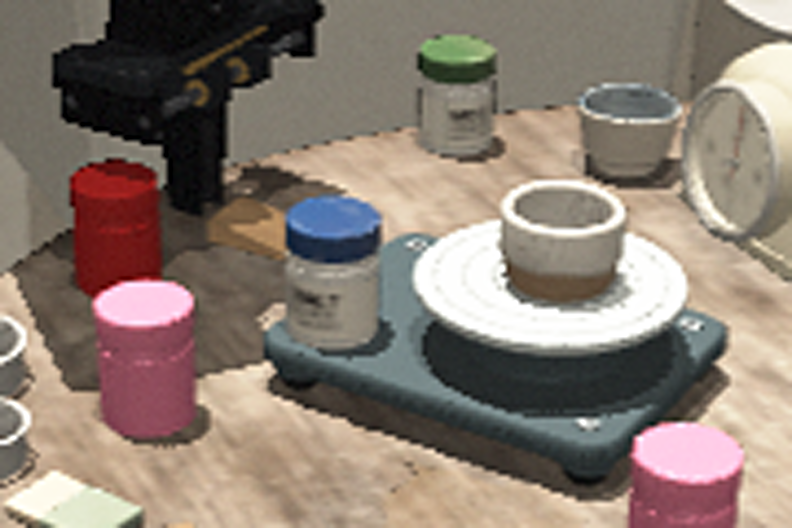

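Call:
step_arm(steps=[[0.06, 0, 0.05, 0], [0, 0, 0.1, 0], [0, 0, 0.1, 0], [0, 0, 0.1, 0], [0, 0, 0.1, 0], [0, -0.015, 0.1, 0], [0, -0.015, 0.1, 0], [0, -0.015, 0.1, 0], [0, -0.015, 0.1, 0], [0, -0.015, 0.1, 0], [0, -0.015, 0.1, 0], [0, -0.015, 0.05, 0], [0, 0, 0, 0]])

```text
t: 5.98
eef_pos: [483.0, -25.1, 6.6]
tcp_rot: [1.584, 1.571, 0.58]
ft_force: [0.4, -0.1, 0.2]
opening: 0.15
```

```bash
cat > look.py <<'E'
import sys
from h import *
k=sys.argv[1]
tool()
I={}
for n in("scene","top"):
    im=read_camera(n); I[n]=im; cv2.imwrite(f"pics/{n}{k}.png",im[:,:,::-1])
a=I["top"][165:235,255:365,::-1];a= cv2.resize(a,None,fx=7,fy=7,interpolation=cv2.INTER_CUBIC)
b=I["scene"][160:260,250:360,::-1]; b=cv2.resize(b,None,fx=5,fy=5,interpolation=cv2.INTER_CUBIC)
cv2.imwrite(f"pics/tz{k}.png",a); cv2.imwrite(f"pics/sz{k}.png",b)
E
python3 look.py 3
```

```text
t 5.975 p [483.  -25.1   6.6] base [-190.6   63.9] F [ 0.4 -0.1  0.2] op 0.15
tool axes x,y,z: [[0.0, 0.0, -1.0], [0.844, 0.537, 0.0], [0.537, -0.844, -0.0]]
```

View pics/tz3.png

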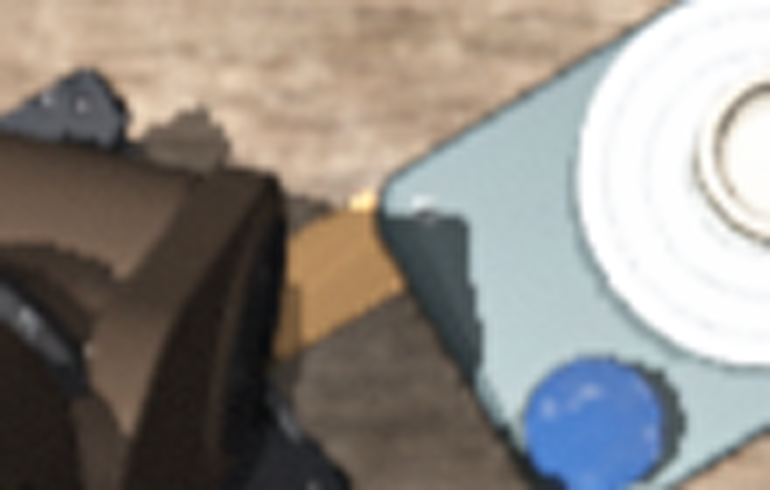

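View pics/sz3.png

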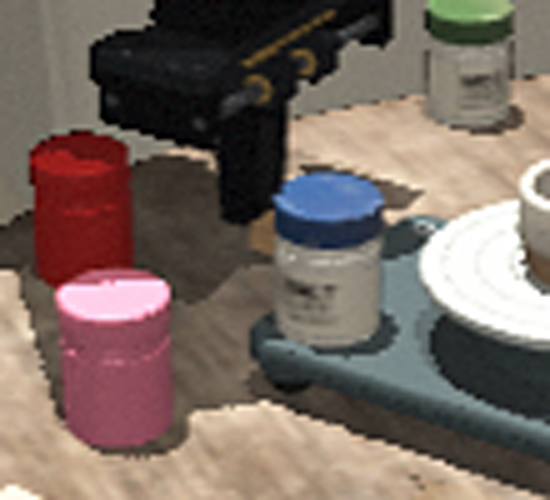

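```bash
python3 - <<'E'
from h import *
s=lambda x,y:(255+(x+.5)/7-.5,165+(y+.5)/7-.5)
for p in((302,352),(350,322),(403,289)):
    for z in(13,6): print("low",p,z,w2b(ray("top",s(*p),z)).round(1))
for p in((295,230),(330,209),(365,191)): print("up",p,w2b(ray("top",s(*p),7)).round(1),w2b(ray("top",s(*p),11)).round(1))
for p in((386,190),(383,215),(520,435),(425,208),(640,22)): print("plate",p,w2b(ray("top",s(*p),30)).round(1))
E
```

```text
low (302, 352) 13 [-154.1   39.8]
low (302, 352) 6 [-154.6   40.6]
low (350, 322) 13 [-132.2   40.1]
low (350, 322) 6 [-132.5   40.9]
low (403, 289) 13 [-107.9   40.3]
low (403, 289) 6 [-108.1   41.1]
up (295, 230) [-132.3   83.1] [-132.1   82.5]
up (330, 209) [-116.3   83. ] [-116.1   82.4]
up (365, 191) [-100.9   81.9] [-100.8   81.3]
plate (386, 190) [-93.4  74.3]
plate (383, 215) [-99.4  66.7]
plate (520, 435) [-98.3 -32.6]
plate (425, 208) [-84.2  60.5]
plate (640, 22) [23.6 78.8]
```

Call:
step_arm(steps=[[0, -0.01, 0.1, 0], [0, -0.01, 0.1, 0], [0, 0, 0.1, 0], [0, 0, 0.1, 0], [0, 0, 0.1, 0], [0, 0, 0.1, 0], [0, 0, 0.1, 0], [0, 0, 0, 0]])

```text
t: 7.08
eef_pos: [501.2, -55.3, 6.6]
tcp_rot: [0.97, 1.57, -0.034]
ft_force: [0.3, -1.2, 0.3]
opening: 0.152
```

```bash
python3 look.py 4
```

```text
t 7.075 p [501.2 -55.3   6.6] base [-155.4   63. ] F [ 0.3 -1.2  0.3] op 0.152
tool axes x,y,z: [[0.0, -0.0, -1.0], [0.844, 0.537, 0.0], [0.537, -0.844, 0.0]]
```

View pics/tz4.png

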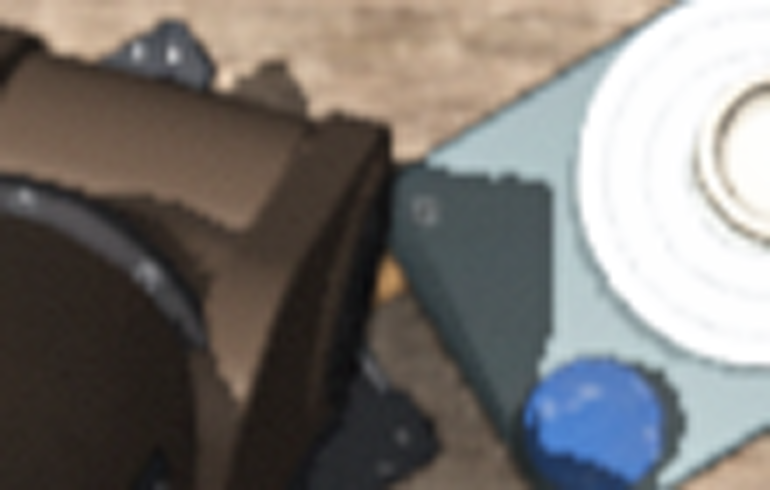

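View pics/sz4.png

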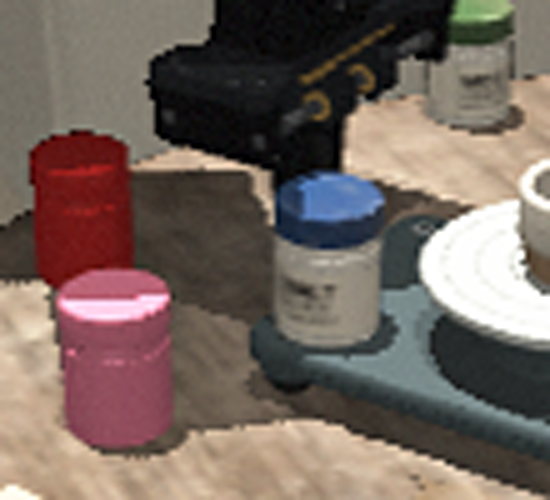

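Call:
step_arm(steps=[[0, 0, 0.04, 0], [0, 0, 0.04, 0], [0, 0, 0.04, 0], [0, 0, 0, 0]])

```text
t: 7.68
eef_pos: [504.2, -60.1, 6.6]
tcp_rot: [1.335, 1.571, 0.331]
ft_force: [0.4, -0.1, 0.6]
opening: 0.152
```

Call:
step_arm(steps=[[0, 0, 0.02, 0], [0, 0, 0, 0]])

```text
t: 7.92
eef_pos: [504.7, -60.9, 6.6]
tcp_rot: [1.411, 1.571, 0.407]
ft_force: [0.3, -0.3, -0.1]
opening: 0.149
```

```bash
python3 -c "
from h import *
tool()"
```

```text
t 7.925 p [504.7 -60.9   6.6] base [-148.8   62.9] F [ 0.3 -0.3 -0.1] op 0.149
tool axes x,y,z: [[0.0, 0.0, -1.0], [0.844, 0.537, 0.0], [0.537, -0.844, 0.0]]
```

Call:
step_arm(steps=[[0, 0, 0.02, 0], [0, 0, 0, 0]])

```text
t: 8.18
eef_pos: [505.3, -61.7, 6.6]
tcp_rot: [1.349, 1.571, 0.345]
ft_force: [0.4, 0.5, 0.5]
opening: 0.148
```

Call:
step_arm(steps=[[0, 0, 0.02, 0], [0, 0, 0, 0]])

```text
t: 8.43
eef_pos: [505.8, -62.6, 6.6]
tcp_rot: [1.327, 1.571, 0.323]
ft_force: [-0.2, -0.2, 0.7]
opening: 0.147
```

Now at base x ≈ -146.8. I'll go on in 1 mm steps, watching the force.

Call:
step_arm(steps=[[0, 0, 0.02, 0], [0, 0, 0, 0]])

```text
t: 8.68
eef_pos: [506.2, -63.3, 6.6]
tcp_rot: [-2.923, 1.571, 2.356]
ft_force: [-1.2, 0.3, 0.7]
opening: 0.148
```

Call:
step_arm(steps=[[0, 0, 0.015, 0], [0, 0, 0, 0]])

```text
t: 8.93
eef_pos: [506.4, -63.8, 6.6]
tcp_rot: [-2.617, 1.57, 2.663]
ft_force: [-1.3, 3.0, 1.7]
opening: 0.151
```

Call:
step_arm(steps=[[0, 0, 0.01, 0], [0, 0, 0, 0]])

```text
t: 9.18
eef_pos: [506.5, -64.1, 6.6]
tcp_rot: [-2.617, 1.57, 2.662]
ft_force: [-2.6, 6.1, 2.0]
opening: 0.152
```

```bash
python3 look.py 5
```

```text
t 9.175 p [506.5 -64.1   6.6] base [-145.    62.7] F [-2.6  6.1  2. ] op 0.152
tool axes x,y,z: [[-0.001, 0.0, -1.0], [0.843, 0.537, -0.001], [0.537, -0.843, -0.001]]
```

View pics/tz5.png

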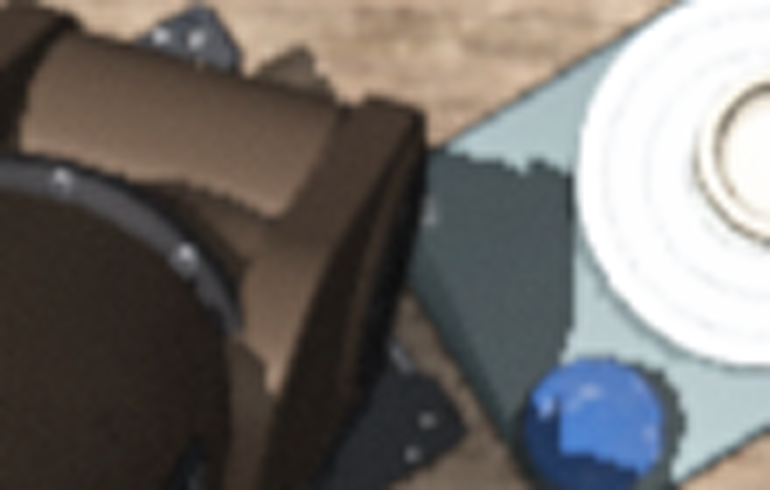

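Call:
step_arm(steps=[[0, 0, -0.05, 0], [0, 0, -0.15, 0], [0, 0, -0.3, 0], [0, 0, -0.5, 0], [0, 0, -0.3, 0], [-0.3, 0, 0, 0], [-0.5, 0, 0, 0], [-0.5, 0, 0, 0], [-0.5, 0, 0, 0], [-0.5, 0, 0, 0], [-0.5, 0, 0, 0], [-0.2, 0, -0.4, 0], [0, 0, -0.8, 0], [0, 0, -0.8, 0], [0, 0, 0, 0]])

```text
t: 11.15
eef_pos: [416.3, 76.7, 156.8]
tcp_rot: [-2.42, 1.57, 2.862]
ft_force: [0.9, 0.5, -0.0]
opening: 0.15
```

```bash
python3 look.py 6
```

```text
t 11.15 p [416.3  76.7 156.8] base [-312.3   62.2] F [ 0.9  0.5 -0. ] op 0.15
tool axes x,y,z: [[-0.001, 0.0, -1.0], [0.842, 0.539, -0.001], [0.539, -0.842, -0.001]]
```

View pics/tz6.png

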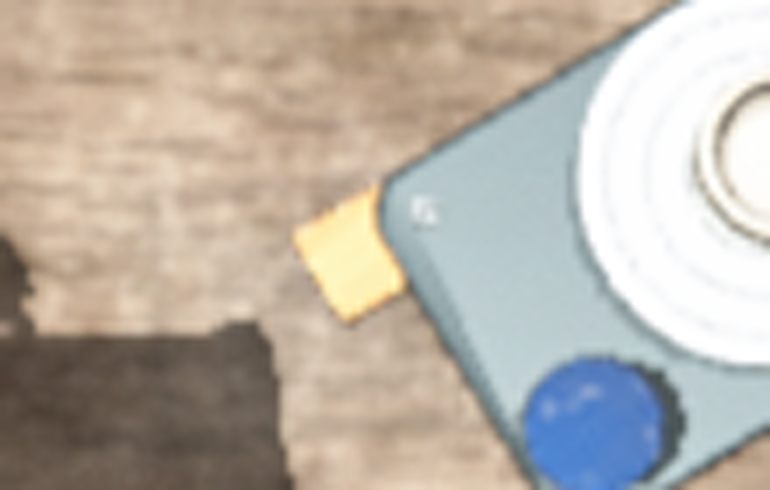

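View pics/sz6.png

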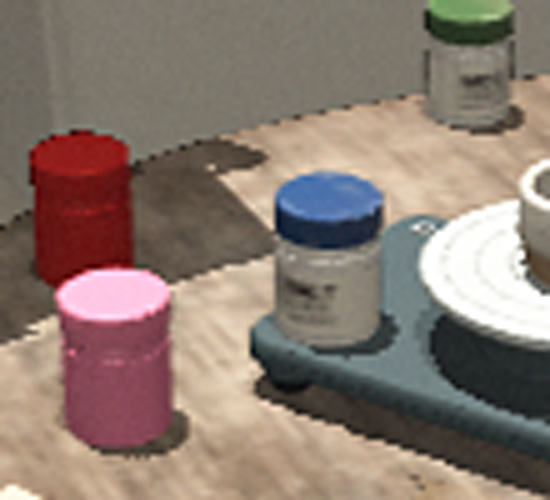

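```bash
python3 - <<'E'
from h import *
s=lambda x,y:(255+(x+.5)/7-.5,165+(y+.5)/7-.5)
for p in((294,236),(348,324)): print("tail",w2b(ray("top",s(*p),15)).round(1))
for p in((294,236),(377,185)): print("up",w2b(ray("top",s(*p),12)).round(1))
for p in((348,324),(405,285)): print("low",w2b(ray("top",s(*p),12)).round(1))
print("screw",w2b(ray("top",s(425,211),31)))
a=cv2.cvtColor(cv2.imread("pics/top0.png"),6).astype(float);b=cv2.cvtColor(cv2.imread("pics/top6.png"),6).astype(float)
print("diff base area",np.abs(a-b)[160:240,325:400].mean(), cv2.phaseCorrelate(a[155:240,315:402],b[155:240,315:402]))
tool((*b2w(-86,60),130),np.radians(32.5))
E
```

```text
tail [-133.4   80. ]
tail [-133.1   39.6]
up [-133.6   80.5]
up [-95.6  80.7]
low [-133.3   39.9]
low [-106.5   41.3]
screw [-84.83941239  59.38630308]
diff base area 11.775333333333334 ((0.048571301234865416, -0.03857674537918143), 0.9866121098595604)
t 11.25 p [418.1  75.2 156.9] base [-310.   63.] F [ 1.   0.2 -0.1] op 0.15
tool axes x,y,z: [[0.001, 0.0, -1.0], [0.843, 0.538, 0.0], [0.538, -0.843, 0.0]]
units needed [ 0.538 -0.066  4.481]
turn units 0.007892122227120343
```

Call:
step_arm(steps=[[0, 0, 0.28, 0], [0, 0, 0.6, 0], [0, 0, 0.6, 0], [0, 0, 0.6, 0], [0, -0.03, 0.6, 0], [0, -0.03, 0.6, 0], [0, 0, 0.6, 0], [0, 0, 0.4, 0], [0, 0, 0.2, 0], [0.4, 0, 0, 0], [0.5, 0, 0, 0], [0.5, 0, 0, 0], [0.4, 0, 0, 0], [0, 0, 0, 0], [0, 0, 0, 0]], jaw=1)

```text
t: 13.12
eef_pos: [536.4, -115.8, 67.3]
tcp_rot: [0.867, 1.57, -0.137]
ft_force: [-0.0, -0.7, -1.0]
opening: 0.005
```

```bash
python3 -c "
from h import *
tool((*b2w(-86,60),30))"; python3 look.py 7
```

```text
t 13.125 p [ 536.4 -115.8   67.3] base [-85.4  60.1] F [-0.  -0.7 -1. ] op 0.005
tool axes x,y,z: [[0.001, -0.0, -1.0], [0.843, 0.537, 0.0], [0.537, -0.843, 0.0]]
units needed [ 0.745 -0.003 -0.012]
t 13.125 p [ 536.4 -115.8   67.3] base [-85.4  60.1] F [-0.  -0.7 -1. ] op 0.005
tool axes x,y,z: [[0.001, -0.0, -1.0], [0.843, 0.537, 0.0], [0.537, -0.843, 0.0]]
```

View pics/sz7.png

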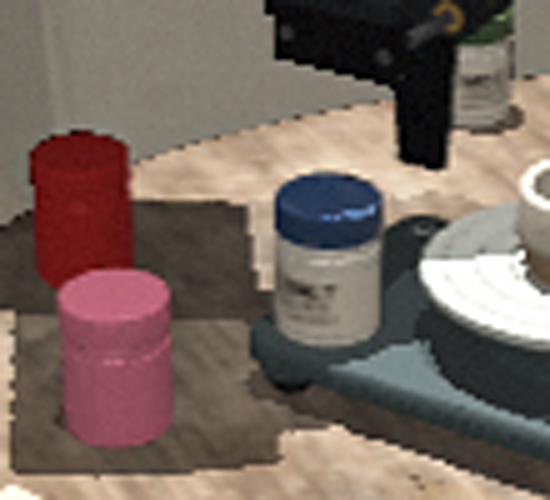

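Call:
step_arm(steps=[[0.3, 0, 0, 0], [0.2, 0, 0, 0], [0.1, 0, 0, 0], [0.06, 0, 0, 0], [0, 0, 0, 0]])

```text
t: 13.85
eef_pos: [536.1, -115.8, 33.5]
tcp_rot: [-2.825, 1.571, 2.455]
ft_force: [0.1, -0.3, 0.3]
opening: 0.006
```

Call:
step_arm(steps=[[0.02, 0, 0, 0], [0.02, 0, 0, 0], [0, 0, 0, 0]])

```text
t: 14.22
eef_pos: [536.1, -115.8, 31.7]
tcp_rot: [1.562, 1.571, 0.558]
ft_force: [-0.8, 0.5, -0.9]
opening: 0.002
```

Call:
step_arm(steps=[[0.02, 0, 0, 0], [0, 0, 0, 0]])

```text
t: 14.48
eef_pos: [536.1, -115.8, 30.6]
tcp_rot: [2.998, 1.571, 1.994]
ft_force: [0.2, 0.1, 0.8]
opening: 0.006
```

Call:
step_arm(steps=[[0.01, 0, 0, 0], [0, 0, 0, 0]])

```text
t: 14.72
eef_pos: [536.1, -115.8, 30.3]
tcp_rot: [1.178, 1.571, 0.174]
ft_force: [-0.6, 0.9, 3.0]
opening: 0.006
```

Call:
step_arm(steps=[[0.01, 0, 0, 0], [0, 0, 0, 0]])

```text
t: 14.98
eef_pos: [536.2, -115.8, 30.2]
tcp_rot: [0.858, 1.57, -0.146]
ft_force: [-2.8, 0.8, 9.6]
opening: 0.004
```

Call:
step_arm(steps=[[0.01, 0, 0, 0], [0, 0, 0, 0]])

```text
t: 15.22
eef_pos: [536.2, -115.8, 30.0]
tcp_rot: [0.843, 1.57, -0.161]
ft_force: [-3.1, 1.7, 14.3]
opening: 0.008
```

Call:
step_arm(steps=[[0, 0, 0, 0], [0, 0, 0, 0], [0, 0, 0, 0], [0, 0, 0, 0], [0, 0, 0, 0], [0, 0, 0, 0], [0, 0, 0, 0]])

```text
t: 16.1
eef_pos: [536.2, -115.8, 30.0]
tcp_rot: [0.828, 1.57, -0.176]
ft_force: [-3.7, 2.2, 13.9]
opening: 0.0
```

Call:
step_arm(steps=[[-0.02, 0, 0, 0], [-0.1, 0, 0, 0], [-0.3, 0, 0, 0], [-0.5, 0, 0, 0], [-0.5, 0, 0, 0], [-0.5, 0, 0, 0], [-0.5, 0, 0, 0], [-0.5, 0, 0, 0], [-0.5, 0, 0, 0], [0, 0, -0.4, 0], [0, 0, -0.6, 0], [0, 0, -0.8, 0], [0, 0, -0.8, 0], [0, 0, -0.8, 0], [0, 0, -0.6, 0], [0, 0, -0.2, 0], [0, 0, 0, 0], [0, 0, 0, 0]])

```text
t: 18.35
eef_pos: [423.7, 60.8, 200.0]
tcp_rot: [0.801, 1.571, -0.203]
ft_force: [0.2, -0.2, 0.1]
opening: 0.006
```

```bash
python3 look.py 8; python3 - <<'E'
from h import *
for z in ((150,150),):
  a=cv2.cvtColor(cv2.imread("pics/top6.png"),6).astype(float);b=cv2.cvtColor(cv2.imread("pics/top8.png"),6).astype(float)
  print(cv2.phaseCorrelate(a[155:240,315:402],b[155:240,315:402]))
  a=cv2.cvtColor(cv2.imread("pics/scene0.png"),6).astype(float);b=cv2.cvtColor(cv2.imread("pics/scene8.png"),6).astype(float)
  print(cv2.phaseCorrelate(a[185:260,300:410],b[185:260,300:410]))
E
```

```text
t 18.35 p [423.7  60.8 200. ] base [-294.9   60. ] F [ 0.2 -0.2  0.1] op 0.006
tool axes x,y,z: [[0.0, -0.0, -1.0], [0.844, 0.537, 0.0], [0.537, -0.844, 0.0]]
((-0.010881158917271705, 0.00020472652617797849), 0.9997399682071489)
((-0.01838705363715576, 0.5619369795546305), 0.896802994560387)
```

View pics/tz8.png

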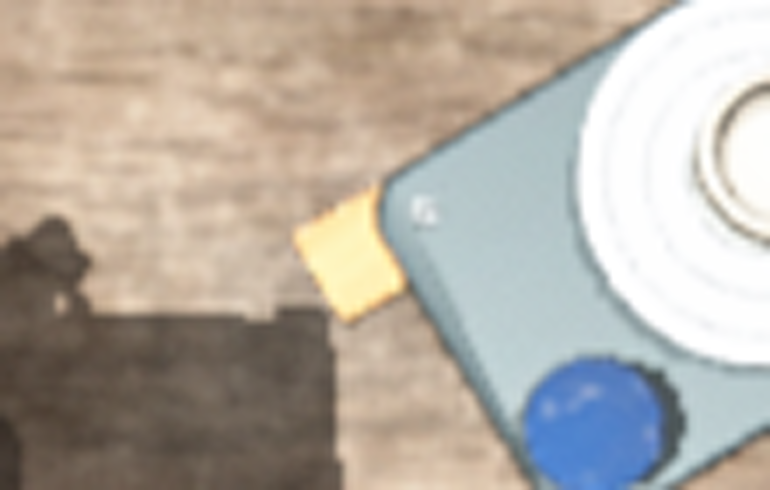

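View pics/scene8.png

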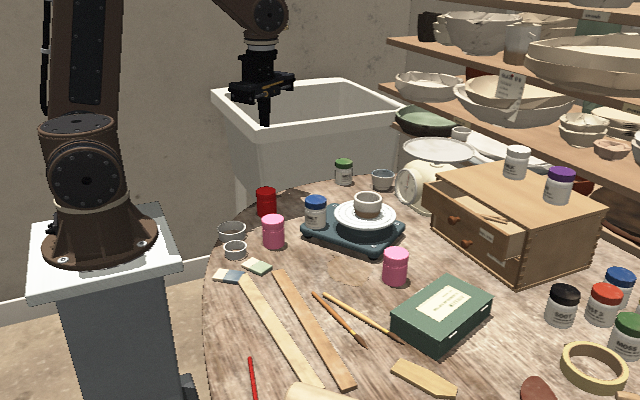

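```bash
python3 - <<'E'
from h import *
g=lambda k:cv2.cvtColor(cv2.imread(f"pics/scene{k}.png"),6).astype(float)
R={"cupwheel":(190,232,330,402),"jar":(192,232,302,330),"baseR":(215,258,340,408),"static pink":(245,290,380,412),"box":(275,360,385,500)}
for k in(1,2,6,8):
  print(k,{n:np.round(cv2.phaseCorrelate(g(0)[a:b,c:d],g(k)[a:b,c:d])[0],2).tolist() for n,(a,b,c,d) in R.items()})
E
```

```text
1 {'cupwheel': [0.01, 0.49], 'jar': [0.21, 0.22], 'baseR': [0.01, 0.51], 'static pink': [0.06, 0.45], 'box': [-0.02, 0.01]}
2 {'cupwheel': [-0.04, 0.53], 'jar': [0.06, 0.29], 'baseR': [-0.01, 0.53], 'static pink': [0.03, 0.48], 'box': [-0.01, 0.02]}
6 {'cupwheel': [-0.01, 0.52], 'jar': [0.07, -0.09], 'baseR': [-0.01, 0.52], 'static pink': [0.05, 0.48], 'box': [0.01, 0.01]}
8 {'cupwheel': [0.0, 0.51], 'jar': [0.48, 0.44], 'baseR': [-0.0, 0.53], 'static pink': [0.02, 0.5], 'box': [0.01, 0.02]}
```

```bash
python3 -c "
from cell import *
print(job_done())"
```

```text
the job is handed in; nothing more can be done
None
```

The wedge is snug under the bare foot, and the base held without rocking under a firm press above that foot. The job was handed in at about 18 s.

- **Push:** I pushed the wedge thin end first with nearly shut fingertips, without pinching or lifting it. The push force stayed under about 1 N until the foot bore, then rose to 6.6 N, and I stopped there.
- **Press:** I pressed about 14 N at the screw head for about 0.9 s. The fingertip went down less than 1 mm, so the base did not tip. I then drew the hand clear.

**Last checks**
- **Wedge:** The top view shows it square to the base and centred on the foot within about 1 mm. Its thick end is about 48 mm from the foot's middle by camera and 50 mm by arm position, against the nominal 51 mm. With about 2 mm of calibration error I could not settle that difference, and I went by the push force.
- **Base and objects:** The top view shows the base and what stands on it shifted less than 0.1 px from the start. The scene view shows about 0.5 px of vertical shift on the base, the cup and an untouched pink jar. It was already there before the first contact, so it did not come from my pushing or pressing. The blue jar's scene-view readings were noisier, up to about 0.5 px either way. I did not measure the green jar, but it looks unmoved.

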